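Hold the chisel to the lamp

ROBOT

A 7-joint arm with a two-finger parallel gripper is mounted at the origin on the work surface. World frame = base frame: x ahead of the robot, y to its left, z up, the work surface at z = 0. Lengths are in m, angles in rad, forces in N, time in s.
With the tool pointing down it reaches from about 0.4 to 0.875 m from the base axis. Payload 19.3 kg.
Tool frame: the origin (TCP) lies at the very end of the fingers, on their centre line; the grasp point (between the pads) lies 19 mm behind it; z points along the fingers, y is the line along which they close (so a half turn about z gives the same grasp; the last joint's range is limited). The gripper opens to 85 mm and grips with 20 to 120 N. Pads are 22 mm wide; open, the fingers measure 114 mm over their backs; the gripper's body (76 mm by 85 mm) begins 54 mm behind the grasp point. The pads swing forward as they close: fully open they stand 13 mm farther back than shut.
Start: joints at [-1.265, 0.521, -0.036, 1.599, 0.021, 1.021, -0.113], TCP at [0.229, 0.581, 0.231] pointing down, gripper open.
Joint ranges: [-2.91, 2.91], [-0.3, 2.13], [-1.5, 1.42], [0.17, 2.43], [-1.26, 4.41], [0.16, 1.93], [-2.52, 2.52]. Speed limits (rad/s): [1.89, 1.89, 2.39, 2.39, 3.01, 3.01, 3.01].

INTERFACE

Orientations are given as [roll, pitch, yaw] about the fixed x, y, z axes, in that order (R = Rz(yaw) Ry(pitch) Rx(roll)).
In Python, from workcell import observe, grab_frame, job_done gives the robot as it stands.
- The arm moves only by the tool move_arm, never from a script. Its argument "plan" is a list that holds one entry, the list of rows, each a list of 7 numbers: the shift along the tool's x, y, z each as a share of 0.02 m, from -1 to 1, then the turn, a rotation vector about the tool's x, y, z each as a share of 6 degrees, from -1 to 1, then the opening, from -1 (shut) to 1 (fully open). A call has exactly 10 rows; each row shifts and turns the commanded pose from where the row before left it, along the tool's axes as they then stand; what a row does not reach is not made up. A row lasts 1/10 s, in which the tool goes at most 50 mm and 8.59 degrees, less where a joint would pass 70% of its speed; a pose out of reach is approached as far as the arm can. A call with a number of a shift or a turn outside -1 to 1 is refused whole. A call with a gripper value outside its range is refused whole. The fingers move at their own pace and stop on an object; "grip_force" is the grip in N (left out, the last holds). Time passes only in rows, so rows that do not move let the fingers close, or fill a call up. It gives the time, the measured TCP pose, the force, the opening and the grip force at its end, in the units of the state.
- observe(): the state, without advancing time (a new reading comes with each control period).
- grab_frame(name): name is "scene" or "side" or "wrist"; returns a dict with "color" (480x640x3 uint8, red, green, blue), "intrinsics" (3x3 intrinsics, pixels), "k1" (the pictures are not rectified: a ray, as slopes to the right and down, at radius r is drawn at 1 + k1 r^2 times it, then the intrinsics apply), "position" and "orientation" of the camera in the world; the wrist camera has in their place "tool_from_camera" (4x4, takes a point from camera to tool coordinates, whose origin is the TCP and whose axes are the flange's). Camera axes: x right, y down, z forward; pixel columns grow to the right and rows downward; lengths in m; the calibration is good to about 2 mm. A picture is of the moment at which its call begins: read the wrist's pose just before it. There is no depth.
- job_done(): hands the job in; it is judged then, once.
The state is a dict: "clock": time; "qpos": joint angles; "qd": joint speeds; "joint_efforts": joint torques, N m; "position": TCP position; "tool_rot": TCP orientation; "force": force on the tool from outside, world axes, zero at the start; "moment": the same for the moment, N m; "grip_width": finger opening in m; "finger_force": force on a finger pad.
Only numpy, scipy, OpenCV 4.12 (cv2) and the standard library are available. Lean on these libraries where they do the work, as an engineer would, in place of code of your own. Each camera call takes 0.05 s, during which the arm holds its last target. There are 200 camera calls.

TASK

Get ready to inspect the long-handled chisel in low light from the side: first lift the work lamp by its handle off its little stand and set it down gently, upright, on the middle of the cork mat, and let go of it. Then draw the long-handled chisel out of the sloping rack, turn it level and hold it up at least 10 cm above the bench with the tip of its blade within 15 cm of the middle of the lamp's bright band, touching nothing but the gripper. Finish while still holding it there; leave the other tool in the rack, the carved bird and the glue bottle where they are.

Things in the scene. Friction and masses are not known exactly. Their poses are not given: they have to be found in the camera images.
- lamp: Upright round battery work lamp, 90 mm in diameter, 120 mm tall to the top of its grey cap, with a bright band 80 mm in diameter from 45 to 107 mm up and a fixed black handle above the cap; 171 mm tall in all, 0.3 to 0.65 kg. Origin: centre of its underside; z up. It starts standing loose on the stand, origin 60 mm above the bench.
- lamp_handle (a point): Middle of the lamp's handle bar, 165 mm above the lamp's underside on its axis. The bar is 80 mm long along the lamp's y axis, 12 mm wide and 12 mm high, on two uprights at its ends (inner gap 64 mm), with 39 mm free between bar and cap.
- lamp_band (a point): Middle of the lamp's bright band: on the lamp's axis, 85 mm above its underside.
- stand: Fixed plywood stand on four short legs, 130 by 130 mm, 60 mm high, flat top without rim. Origin: centre of its foot, on the bench.
- mat: Fixed square cork mat, 150 by 150 mm, 4 mm thick, lying on the bench beside the stand. Origin: centre of its underside, on the bench.
- chisel: Long-handled chisel, 0.09 to 0.18 kg. Round wooden handle 26 mm thick, 106 mm long (first 14 mm: brass collar, 24 mm thick); steel blade 95 mm long, 18 mm wide (its y), 6 mm thick (its x). Origin: on the axis where blade meets handle; z towards the handle end. Balances about 14 mm blade-side of the origin. Starts in a rack slot, blade in, origin at the mouth, leaning 45 degrees.
- chisel_tip (a point): Tip of the chisel's blade, 95 mm from its origin, on its -z axis. At the start the blade lies on its slot's lower face, with 4 mm of play above it and 2.5 mm on either side; pulled out askew it jams.
- rack: Fixed wooden rack: base 150 by 200 mm, 12 mm thick, and a sloping block 60 by 200 mm, 45 mm thick, with two loose slots (10 by 23 mm) right through it, 96 mm apart along y. Slots rise at 45 degrees towards the rack's +x, which points roughly away from the robot; mouths 32 mm along +x from the origin and 94 mm up; block's highest edge 115 mm up. Origin: centre of the base's underside.
- palm_tool: The other tool in the rack, to be left: same kind of blade (70 mm long) but a short mushroom-shaped knob handle 48 mm long, 38 mm in diameter. Origin: where blade meets handle; z along the tool to the knob.
- bird: Small carved wooden bird on a base, about 145 mm long (along its x), 60 mm wide, 73 mm tall, loose, to be left. Origin: centre of the underside of its base.
- glue: Closed glue bottle, 60 mm in diameter, 140 mm tall, loose, to be left. Origin: centre of its underside.
Mind the look-alikes: they are no part of the job. Leave any green or red look-alike of the palm_tool alone. What is shaped like the lamp but pink is not meant.

How it is judged:
By the outcome, as a careful person would: the job done as asked, in the order asked, and still so for the second after the job is handed in, while the arm keeps its last pose, push and grip.
It also fails if it takes over 58 s, if anything falls off the work surface, if the arm or the gripper's body presses on something with over 40 N, if the wrist force passes 120 N, or if a joint passes its speed limit or range.

## Working session

There is one attempt and no reset: what is moved stays moved. The work goes in short steps, Python scripts to look and compute and a tool call to move; the robot and the scene stay as the last step left them, time stands still between calls to the robot, and variables do not carry over. Pictures are saved under pics/ and viewed, at most 10 in all, crops included, and the job is handed in when it is done.

Besides the shell and the picture viewer there is one more tool, called after "Call:" as name(argument=value, ...) on one line, values as JSON. move_arm: Moves the arm, as the interface text tells. Shift numbers are shares of 0.02 m and turn numbers shares of 6 degrees, none past 1 either way. Its arguments: {"type":"object","properties":{"plan":{"type":"array"},"grip_force":{"type":"number"}},"required":["plan"]}

```bash
mkdir -p pics; ls; python3 - <<'E'
from workcell import observe, grab_frame
import cv2,pickle
print(observe())
d={}
for n in("scene","side","wrist"):
    f=grab_frame(n); d[n]=f; cv2.imwrite(f"pics/{n}0.png",f["color"][:,:,::-1])
    print(n,{k:v for k,v in f.items() if k!="color"})
pickle.dump(d,open("f0.pkl","wb"))
E
```

```text
pics
{'clock': 0.0, 'qpos': array([-1.26518808,  0.52205787, -0.03631011,  1.60000325,  0.02119791,
        1.02110509, -0.11278357]), 'qd': array([-0.00150196,  0.00099299,  0.00013983,  0.00142704, -0.00172096,
        0.00148221, -0.00020805]), 'joint_efforts': array([ 6.86556778e-04, -9.27112484e+01,  1.98016874e+00, -3.69917178e+01,
        1.78694318e-02,  8.20625253e-03,  1.87167120e-05]), 'position': array([0.22930809, 0.58104527, 0.2307003 ]), 'tool_rot': array([-3.14040756e+00,  9.19885263e-05,  2.76577475e+00]), 'force': array([-0.35415235, -0.39227189,  0.17897186]), 'moment': array([-0.02012172,  0.03391489, -0.04877077]), 'finger_force': 0.0, 'grip_width': 0.08518206794202683}
scene {'intrinsics': array([[484.22112211,   0.        , 329.74564545],
       [  0.        , 484.22112211, 234.96613188],
       [  0.        ,   0.        ,   1.        ]]), 'k1': -0.08744093091860233, 'position': array([0.95917281, 0.24149621, 0.95638672]), 'orientation': array([-2.54686723,  0.00280276,  2.17771069])}
side {'intrinsics': array([[603.64034671,   0.        , 307.70577953],
       [  0.        , 603.64034671, 235.29296479],
       [  0.        ,   0.        ,   1.        ]]), 'k1': 0.01055955497670519, 'position': array([ 0.19697634, -1.00112697,  1.1681967 ]), 'orientation': array([-2.34942988,  0.00878197, -0.35750644])}
wrist {'intrinsics': array([[383.40733335,   0.        , 317.1019142 ],
       [  0.        , 383.40733335, 244.566479  ],
       [  0.        ,   0.        ,   1.        ]]), 'k1': -0.03153228412307947, 'tool_from_camera': array([[ 1.75220400e-04, -9.44892407e-01, -3.27380985e-01,
         8.45114581e-02],
       [ 9.99999972e-01,  1.12956707e-04,  2.09201093e-04,
         2.08840714e-04],
       [-1.60692646e-04, -3.27381012e-01,  9.44892400e-01,
        -1.42536351e-01],
       [ 0.00000000e+00,  0.00000000e+00,  0.00000000e+00,
         1.00000000e+00]])}
```

View pics/scene0.png

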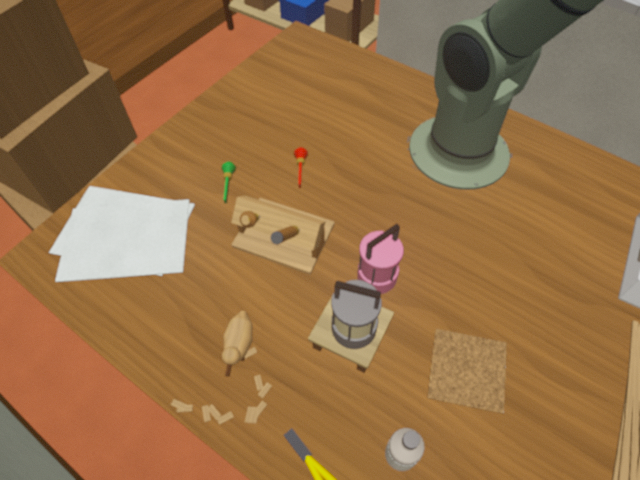

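View pics/side0.png

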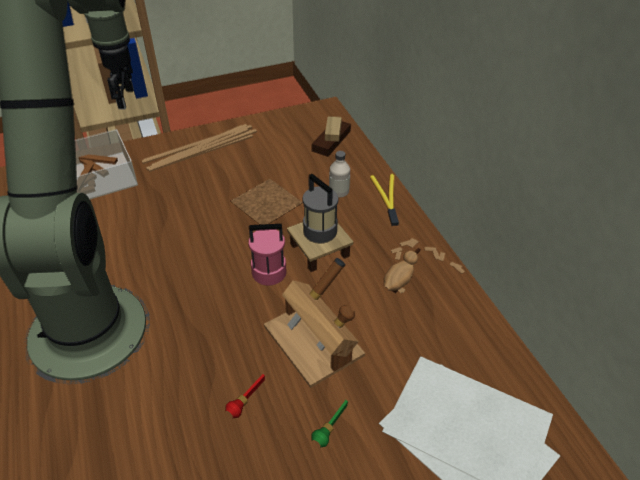

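```bash
cat > h.py <<'E'
import numpy as np,cv2,pickle
from scipy.spatial.transform import Rotation as R
def campose(f,tcp=None):
    if 'position' in f: return R.from_euler('xyz',f['orientation']).as_matrix(),np.array(f['position'])
    T=f['tool_from_camera'];Rt=R.from_euler('xyz',tcp[1]).as_matrix()
    return Rt@T[:3,:3],Rt@T[:3,3]+tcp[0]
def ray(f,uv,tcp=None):
    K=f['intrinsics'];p=np.array([(uv[0]-K[0,2])/K[0,0],(uv[1]-K[1,2])/K[1,1]]);s=p.copy()
    for _ in range(10): s=p/(1+f['k1']*(s@s))
    C,o=campose(f,tcp);d=C@np.r_[s,1];return o,d/np.linalg.norm(d)
def proj(f,P,tcp=None):
    C,o=campose(f,tcp);c=C.T@(np.array(P)-o);s=c[:2]/c[2];s=s*(1+f['k1']*(s@s));K=f['intrinsics']
    return s*K[0,0]+K[:2,2]
def plane(f,uv,z,tcp=None):
    o,d=ray(f,uv,tcp);return o+d*(z-o[2])/d[2]
def tri(*rays):
    A=sum(np.eye(3)-np.outer(d,d) for o,d in rays);b=sum((np.eye(3)-np.outer(d,d))@o for o,d in rays)
    P=np.linalg.solve(A,b);return P,max(np.linalg.norm(np.cross(P-o,d)) for o,d in rays)
E
python3 - <<'E'
import pickle,cv2
d=pickle.load(open('f0.pkl','rb'))
a=d['scene']['color'][190:415,220:520,::-1];b=d['side']['color'][170:395,195:420,::-1]
cv2.imwrite('pics/sc.png',cv2.resize(a,(800,600),interpolation=cv2.INTER_CUBIC))
cv2.imwrite('pics/si.png',cv2.resize(b,(600,600),interpolation=cv2.INTER_CUBIC))
E
```

```text
(no output)
```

View pics/sc.png

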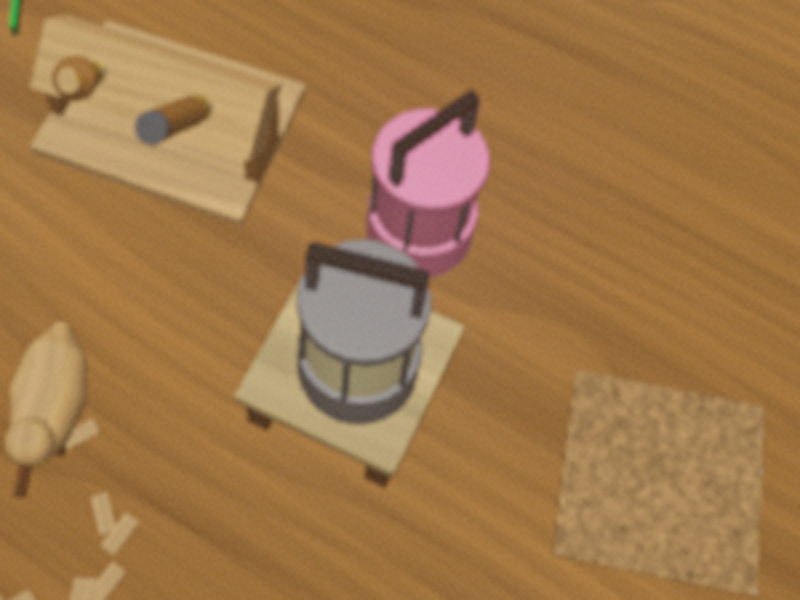

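View pics/si.png

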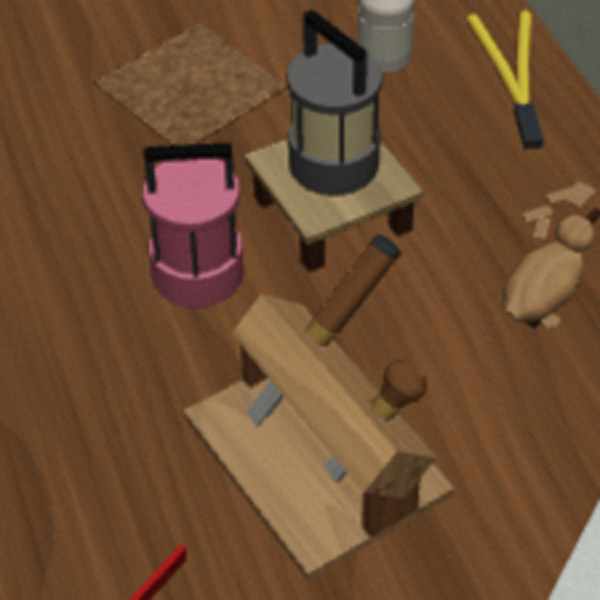

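```bash
cat > m1.py <<'E'
from h import *
np.set_printoptions(precision=4,suppress=True)
d=pickle.load(open('f0.pkl','rb'));s,e=d['scene'],d['side'];k=8/3
S=lambda u,v:((u+.5)/k-.5+220,(v+.5)/k-.5+190)
E=lambda u,v:((u+.5)/k-.5+195,(v+.5)/k-.5+170)
pts=dict(barmid=((368,263),(337,37)),bar1=((310,248),(361,58)),bar2=((427,276),(311,17)),
 chend=((153,126),(386,245)),chcol=((205,103),(317,335)),
 stA=((236,398),(420,190)),stB=((462,326),(247,160)),matA=((578,373),(97,82)),matB=((764,405),(198,25)),matC=((756,592),(283,90)),matD=((556,552),(187,143)),
 rackR=((243,220),None))
for n,(a,b) in pts.items():
    if b is None: print(n,plane(s,S(*a),.012));continue
    print(n,*tri(ray(s,S(*a)),ray(e,E(*b))))
print('mat scene',np.mean([plane(s,S(*pts['mat'+c][0]),.004) for c in 'ABCD'],0),'side',np.mean([plane(e,E(*pts['mat'+c][1]),.004) for c in 'ABCD'],0))
E
python3 m1.py
```

```text
barmid [0.617  0.0578 0.2225] 0.0014658963337549932
bar1 [0.6276 0.0217 0.2221] 2.5358798694224517e-05
bar2 [0.6044 0.0935 0.223 ] 0.0021419098959250854
chend [ 0.5827 -0.1492  0.1633] 7.257872818520088e-05
chcol [ 0.5107 -0.1642  0.0933] 0.0032159389160460144
stA [ 0.6852 -0.0017  0.0538] 0.0017270929420346722
stB [0.5405 0.1041 0.0501] 0.0008717499626250747
matA [0.4714 0.2213 0.0521] 0.054226808883113924
matB [0.5258 0.3007 0.0993] 0.03334162210721448
matC [ 0.6119  0.3528 -0.0469] 0.06057044873953662
matD [ 0.5629  0.2694 -0.0988] 0.04128575298185482
rackR [ 0.5428 -0.1025  0.012 ]
mat scene [0.54   0.2893 0.004 ] side [0.5375 0.284  0.004 ]
```

```bash
cat > plan.py <<'E'
from h import *
from scipy.linalg import expm,logm
from workcell import observe
np.set_printoptions(precision=4,suppress=True)
def mat(p,r):
    T=np.eye(4);T[:3,:3]=r if np.ndim(r)==2 else R.from_euler('xyz',r).as_matrix();T[:3,3]=p;return T
def cur():
    o=observe();return mat(o['position'],o['tool_rot'])
def rows(T0,T1,n):
    d=np.linalg.inv(T0)@T1;L=np.real(logm(d))/n;D=expm(L)
    row=np.r_[D[:3,3]/.02,R.from_matrix(D[:3,:3]).as_rotvec()/np.radians(6)]
    print(n,'rows of',row.round(2),'mid',(T0@expm(L*n/2))[:3,3])
    return row
down=lambda yaw:R.from_euler('xyz',[np.pi,0,np.radians(yaw)]).as_matrix()
E
python3 - <<'E'
from plan import *
T=cur();T1=mat([.617,.058,.29],down(108))
rows(T,T1,40)
d=pickle.load(open('f0.pkl','rb'));s,e=d['scene'],d['side']
print('glue',tri(ray(s,(411,438)),ray(e,(340,156))),'glue base side',plane(e,(340,190),0))
print('bird',plane(s,(236,345),.03),'pink',tri(ray(s,(382,241)),ray(e,(266,228))))
E
```

```text
40 rows of [-0.83 -0.11 -0.07 -0.    0.    0.21] mid [0.4817 0.363  0.2604]
glue (array([0.7539, 0.2568, 0.1279]), np.float64(0.0006902895939742218)) glue base side [0.7589 0.2573 0.    ]
bird [ 0.7736 -0.1207  0.03  ] pink (array([0.4646, 0.0243, 0.1527]), np.float64(0.0021453247971995374))
```

Call:
move_arm(plan=[[[-0.83, -0.11, -0.07, 0, 0, 0.21, 1], [-0.83, -0.11, -0.07, 0, 0, 0.21, 1], [-0.83, -0.11, -0.07, 0, 0, 0.21, 1], [-0.83, -0.11, -0.07, 0, 0, 0.21, 1], [-0.83, -0.11, -0.07, 0, 0, 0.21, 1], [-0.83, -0.11, -0.07, 0, 0, 0.21, 1], [-0.83, -0.11, -0.07, 0, 0, 0.21, 1], [-0.83, -0.11, -0.07, 0, 0, 0.21, 1], [-0.83, -0.11, -0.07, 0, 0, 0.21, 1], [-0.83, -0.11, -0.07, 0, 0, 0.21, 1]]])

```text
clock: 1.15
position: [0.3677, 0.4852, 0.2454]
tool_rot: [-3.142, -0.0, 2.544]
force: [0.8, -0.2, -0.2]
grip_width: 0.0855
finger_force: 0.0
```

Call:
move_arm(plan=[[[-0.83, -0.11, -0.07, 0, 0, 0.21, 1], [-0.83, -0.11, -0.07, 0, 0, 0.21, 1], [-0.83, -0.11, -0.07, 0, 0, 0.21, 1], [-0.83, -0.11, -0.07, 0, 0, 0.21, 1], [-0.83, -0.11, -0.07, 0, 0, 0.21, 1], [-0.83, -0.11, -0.07, 0, 0, 0.21, 1], [-0.83, -0.11, -0.07, 0, 0, 0.21, 1], [-0.83, -0.11, -0.07, 0, 0, 0.21, 1], [-0.83, -0.11, -0.07, 0, 0, 0.21, 1], [-0.83, -0.11, -0.07, 0, 0, 0.21, 1]]])

```text
clock: 2.15
position: [0.4807, 0.3621, 0.2594]
tool_rot: [-3.142, -0.0, 2.324]
force: [-0.3, 0.0, 0.5]
grip_width: 0.085
finger_force: 0.0
```

Call:
move_arm(plan=[[[-0.83, -0.11, -0.07, 0, 0, 0.21, 1], [-0.83, -0.11, -0.07, 0, 0, 0.21, 1], [-0.83, -0.11, -0.07, 0, 0, 0.21, 1], [-0.83, -0.11, -0.07, 0, 0, 0.21, 1], [-0.83, -0.11, -0.07, 0, 0, 0.21, 1], [-0.83, -0.11, -0.07, 0, 0, 0.21, 1], [-0.83, -0.11, -0.07, 0, 0, 0.21, 1], [-0.83, -0.11, -0.07, 0, 0, 0.21, 1], [-0.83, -0.11, -0.07, 0, 0, 0.21, 1], [-0.83, -0.11, -0.07, 0, 0, 0.21, 1]]])

```text
clock: 3.15
position: [0.5641, 0.2172, 0.2734]
tool_rot: [-3.142, 0.0, 2.104]
force: [0.4, -0.8, -0.4]
grip_width: 0.0856
finger_force: 0.0
```

```bash
python3 - <<'E'
from plan import *
from workcell import grab_frame
o=observe();f=grab_frame('wrist');pickle.dump((f,(o['position'],o['tool_rot'])),open('w1.pkl','wb'))
cv2.imwrite('pics/w1.png',f['color'][:,:,::-1])
print(proj(f,[.617,.058,.225],(o['position'],o['tool_rot'])),proj(f,[.539,.287,.004],(o['position'],o['tool_rot'])),o['qpos'])
rows(cur(),mat([.617,.058,.29],down(108)),10)
E
```

```text
[265.5934 493.5347] [330.3322 124.3151] [-0.6153  0.4561  0.2158  1.6167 -0.1071  1.0804  0.163 ]
10 rows of [-0.82 -0.09 -0.08  0.    0.    0.21] mid [0.5954 0.1375 0.2819]
```

View pics/w1.png

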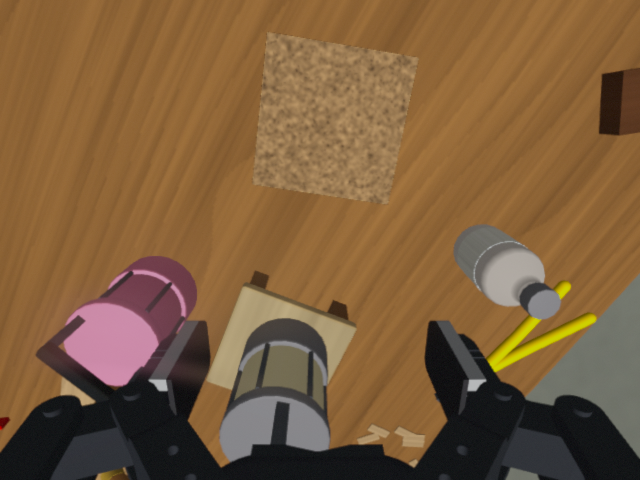

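```bash
python3 - <<'E'
from plan import *
f,t=pickle.load(open('w1.pkl','rb'))
P=[plane(f,u,.004,t) for u in [(268,34),(417,58),(387,204),(254,184)]]
print(np.mean(P,0),np.array(P))
hsv=cv2.cvtColor(f['color'],cv2.COLOR_RGB2HSV)
# near end of the bar (281,404): top end edge
print(plane(f,(281,404),.231,t), proj(f,[.6044,.0935,.231],t))
E
```

```text
[0.5399 0.2879 0.004 ] [[0.4439 0.3282 0.004 ]
 [0.5797 0.3841 0.004 ]
 [0.636  0.247  0.004 ]
 [0.5    0.1923 0.004 ]]
[0.5867 0.1368 0.231 ] [272.8512 461.3654]
```

Call:
move_arm(plan=[[[-0.82, -0.09, -0.08, 0, 0, 0.21, 1], [-0.82, -0.09, -0.08, 0, 0, 0.21, 1], [-0.82, -0.09, -0.08, 0, 0, 0.21, 1], [-0.82, -0.09, -0.08, 0, 0, 0.21, 1], [-0.82, -0.09, -0.08, 0, 0, 0.21, 1], [-0.82, -0.09, -0.08, 0, 0, 0.21, 1], [-0.82, -0.09, -0.08, 0, 0, 0.21, 1], [-0.82, -0.09, -0.08, 0, 0, 0.21, 1], [-0.82, -0.09, -0.08, 0, 0, 0.21, 1], [-0.82, -0.09, -0.08, 0, 0, 0.21, 1]]])

```text
clock: 4.2
position: [0.6168, 0.0613, 0.2894]
tool_rot: [-3.142, 0.0, 1.884]
force: [-0.8, -0.8, 0.4]
grip_width: 0.0854
finger_force: 0.0
```

Call:
move_arm(plan=[[[-0.04, 0, 0.7, 0, 0, 0, 1], [-0.04, 0, 0.7, 0, 0, 0, 1], [-0.04, 0, 0.7, 0, 0, 0, 1], [-0.04, 0, 0.7, 0, 0, 0, 1], [0, 0, 0.7, 0, 0, 0, 1], [0, 0, 0.6, 0, 0, 0, 1], [0, 0, 0, 0, 0, 0, 1], [0, 0, 0, 0, 0, 0, 0], [0, 0, 0, 0, 0, 0, -1], [0, 0, 0, 0, 0, 0, -1]]], grip_force=60)

```text
clock: 5.2
position: [0.6178, 0.0596, 0.2079]
tool_rot: [3.141, 0.0, 1.886]
force: [-0.1, 0.5, -0.4]
grip_width: 0.0441
finger_force: 0.0
```

Call:
move_arm(plan=[[[0, 0, 0, 0, 0, 0, -1], [0, 0, 0, 0, 0, 0, -1], [0, 0, 0, 0, 0, 0, -1], [0, 0, 0, 0, 0, 0, -1], [0, 0, 0, 0, 0, 0, -1], [0, 0, 0, 0, 0, 0, -1], [0, 0, 0, 0, 0, 0, -1], [0, 0, -0.2, 0, 0, 0, -1], [0, 0, -0.4, 0, 0, 0, -1], [0, 0, -0.4, 0, 0, 0, -1]]])

```text
clock: 6.2
position: [0.6174, 0.0595, 0.2278]
tool_rot: [-3.141, 0.0, 1.886]
force: [-0.7, -0.0, -2.9]
grip_width: 0.0108
finger_force: 58.7
```

```bash
python3 - <<'E'
from plan import *
from workcell import grab_frame
f=grab_frame('scene');cv2.imwrite('pics/s2.png',cv2.resize(f['color'][150:420,220:540,::-1],(640,540)))
T=cur();print(observe()['qpos'],T[:3,3]);T1=T.copy();T1[:3,3]=[.54,.288,T[2,3]+.01];rows(T,T1,15)
E
```

```text
[-0.383   0.5321  0.2849  1.6271 -0.1697  1.0051  0.2707] [0.618  0.0595 0.2293]
15 rows of [ 0.8  -0.01 -0.03  0.    0.   -0.  ] mid [0.579  0.1738 0.2343]
```

View pics/s2.png

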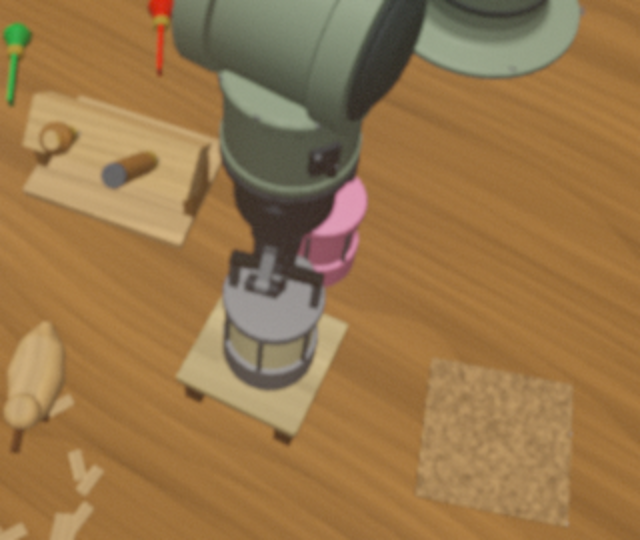

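Call:
move_arm(plan=[[[0.3, 0, -0.3, 0, 0, 0, -1], [0.6, 0, -0.1, 0, 0, 0, -1], [0.8, -0.01, 0, 0, 0, 0, -1], [0.9, -0.01, 0, 0, 0, 0, -1], [0.9, -0.01, 0, 0, 0, 0, -1], [0.9, -0.01, 0, 0, 0, 0, -1], [0.9, -0.01, 0, 0, 0, 0, -1], [0.9, -0.01, 0, 0, 0, 0, -1], [0.9, -0.01, 0, 0, 0, 0, -1], [0.9, -0.01, 0, 0, 0, 0, -1]]])

```text
clock: 7.25
position: [0.5651, 0.2134, 0.235]
tool_rot: [-3.141, -0.0, 1.887]
force: [-0.6, 0.2, -3.5]
grip_width: 0.0107
finger_force: 58.7
```

Call:
move_arm(plan=[[[0.9, -0.01, 0, 0, 0, 0, -1], [0.9, -0.01, 0, 0, 0, 0, -1], [0.8, -0.01, 0, 0, 0, 0, -1], [0.7, -0.01, 0.2, 0, 0, 0, -1], [0.5, 0, 0.5, 0, 0, 0, -1], [0.3, 0, 0.7, 0, 0, 0, -1], [0, 0, 0.7, 0, 0, 0, -1], [0, 0, 0.7, 0, 0, 0, -1], [0, 0, 0.4, 0, 0, 0, -1], [0, 0, 0, 0, 0, 0, -1]]])

```text
clock: 8.25
position: [0.5399, 0.2879, 0.1698]
tool_rot: [-3.14, 0.001, 1.885]
force: [-0.3, 0.4, -3.1]
grip_width: 0.0106
finger_force: 58.7
```

```bash
python3 - <<'E'
from plan import *
o=observe();T=cur();print(T[:3,3],o['force'],o['moment'],o['qpos']);T1=mat([.54,.288,.154],down(108));rows(T,T1,1)
E
```

```text
[0.5399 0.2879 0.1698] [-0.2821  0.4315 -3.0752] [ 0.0297  0.0102 -0.0221] [-0.7487  0.5838  0.2385  1.7025 -0.1696  0.8777 -0.1249]
1 rows of [ 0.    0.01  0.79 -0.02  0.01  0.  ] mid [0.5399 0.2879 0.1619]
```

Call:
move_arm(plan=[[[0, 0, 0.2, 0, 0, 0, -1], [0, 0, 0.2, 0, 0, 0, -1], [0, 0, 0.15, 0, 0, 0, -1], [0, 0, 0.1, 0, 0, 0, -1], [0, 0, 0.05, 0, 0, 0, -1], [0, 0, 0.05, 0, 0, 0, -1], [0, 0, 0.05, 0, 0, 0, -1], [0, 0, 0.04, 0, 0, 0, -1], [0, 0, 0.03, 0, 0, 0, -1], [0, 0, 0, 0, 0, 0, -1]]])

```text
clock: 9.25
position: [0.5402, 0.2889, 0.1539]
tool_rot: [-3.142, 0.0, 1.886]
force: [1.2, 0.0, -3.8]
grip_width: 0.0107
finger_force: 58.7
```

Call:
move_arm(plan=[[[0, 0, 0.05, 0, 0, 0, -1], [0, 0, 0.05, 0, 0, 0, -1], [0, 0, 0, 0, 0, 0, -1], [0, 0, 0, 0, 0, 0, -1], [0, 0, 0, 0, 0, 0, -1], [0, 0, 0, 0, 0, 0, -1], [0, 0, 0, 0, 0, 0, -1], [0, 0, 0, 0, 0, 0, -1], [0, 0, 0, 0, 0, 0, -1], [0, 0, 0, 0, 0, 0, -1]]])

```text
clock: 10.25
position: [0.5401, 0.2889, 0.1519]
tool_rot: [-3.142, -0.0, 1.886]
force: [-0.8, 0.3, -3.6]
grip_width: 0.0111
finger_force: 58.7
```

Call:
move_arm(plan=[[[0, 0, 0.05, 0, 0, 0, -1], [0, 0, 0.05, 0, 0, 0, -1], [0, 0, 0.05, 0, 0, 0, -1], [0, 0, 0, 0, 0, 0, -1], [0, 0, 0, 0, 0, 0, -1], [0, 0, 0, 0, 0, 0, -1], [0, 0, 0, 0, 0, 0, -1], [0, 0, 0, 0, 0, 0, -1], [0, 0, 0, 0, 0, 0, -1], [0, 0, 0, 0, 0, 0, -1]]])

```text
clock: 11.25
position: [0.5412, 0.2894, 0.1518]
tool_rot: [3.138, -0.001, 1.886]
force: [-9.4, -5.4, 37.0]
grip_width: 0.0112
finger_force: 64.3
```

Call:
move_arm(plan=[[[0, 0, -0.05, 0, 0, 0, -1], [0, 0, -0.04, 0, 0, 0, -1], [0, 0, 0, 0, 0, 0, -1], [0, 0, 0, 0, 0, 0, -0.6], [0, 0, 0, 0, 0, 0, -0.4], [0, 0, 0, 0, 0, 0, 0], [0, 0, 0, 0, 0, 0, 0.5], [0, 0, 0, 0, 0, 0, 1], [0, 0, 0, 0, 0, 0, 1], [0, 0, 0, 0, 0, 0, 1]]])

```text
clock: 12.25
position: [0.5402, 0.2889, 0.1507]
tool_rot: [-3.142, 0.0, 1.886]
force: [-0.8, 0.8, 0.4]
grip_width: 0.0849
finger_force: 0.0
```

Call:
move_arm(plan=[[[0, 0, -0.1, 0, 0, 0, 1], [0, 0, -0.4, 0, 0, 0, 1], [0, 0, -0.8, 0, 0, 0, 1], [0, 0, -0.9, 0, 0, 0, 1], [0, 0, -0.9, 0, 0, 0, 1], [0, 0, -0.9, 0, 0, 0, 1], [0, 0, -0.9, 0, 0, 0, 1], [0, 0, -0.9, 0, 0, 0, 1], [-0.4, 0, -0.6, 0, 0, 0, 1], [-0.8, 0, -0.4, 0, 0, 0, 1]]])

```text
clock: 13.25
position: [0.5477, 0.2661, 0.2878]
tool_rot: [3.141, -0.001, 1.888]
force: [-0.1, 0.5, -0.8]
grip_width: 0.0851
finger_force: 0.0
```

```bash
python3 - <<'E'
from plan import *
from workcell import grab_frame
d={n:grab_frame(n) for n in('scene','side')};pickle.dump(d,open('f3.pkl','wb'))
a=cv2.resize(d['scene']['color'][290:420,390:540,::-1],(400,347));b=cv2.resize(d['side']['color'][110:240,210:360,::-1],(400,347))
cv2.imwrite('pics/s3.png',np.hstack([a,b]))
o=observe();T=cur();print(T,o['qpos'],o['clock'])
E
```

```text
[[-0.307   0.9517  0.0017  0.549 ]
 [ 0.9517  0.307  -0.0004  0.2629]
 [-0.0009  0.0015 -1.      0.2878]
 [ 0.      0.      0.      1.    ]] [-0.7367  0.4548  0.2793  1.5903 -0.1341  1.1141 -0.1133] 13.35
```

View pics/s3.png

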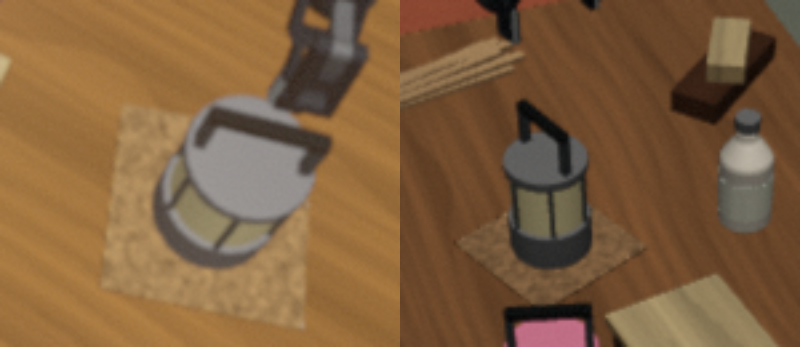

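```bash
python3 - <<'E'
from plan import *
d=pickle.load(open('f0.pkl','rb'));s,e=d['scene'],d['side'];k=8/3
S=lambda u,v:((u+.5)/k-.5+220,(v+.5)/k-.5+190)
E=lambda u,v:((u+.5)/k-.5+195,(v+.5)/k-.5+170)
A,B=plane(s,S(32,148),.012),plane(s,S(243,220),.012);v=A-B;print('edge',A,B,np.degrees(np.arctan2(v[1],v[0]))+90)
C,D=plane(e,E(308,573),.012),plane(e,E(186,411),.012);v=C-D;print('side edge',C,D,np.degrees(np.arctan2(v[1],v[0]))+90, 'far',plane(e,E(452,489),.012))
T=cur();T1=mat([.554,-.155,.23],down(192))
for n in(20,25): rows(T,T1,n)
Tm=T.copy();Tm[:3,3]=[.554,.05,.27];rows(T,Tm,10)
E
```

```text
edge [ 0.5896 -0.2966  0.012 ] [ 0.5428 -0.1025  0.012 ] 13.5705098033324
side edge [ 0.4405 -0.3356  0.012 ] [ 0.3968 -0.1434  0.012 ] 12.809439170426415 far [ 0.5841 -0.3029  0.012 ]
20 rows of [-0.62 -0.96  0.14  0.    0.   -0.7 ] mid [0.4712 0.053  0.2589]
25 rows of [-0.49 -0.77  0.12  0.    0.   -0.56] mid [0.4712 0.053  0.2589]
10 rows of [-1.02 -0.3   0.09  0.   -0.    0.  ] mid [0.5515 0.1564 0.2789]
```

Call:
move_arm(plan=[[[-0.62, -0.96, 0.1, 0, 0, -0.7, 1], [-0.62, -0.96, 0.1, 0, 0, -0.7, 1], [-0.62, -0.96, 0.1, 0, 0, -0.7, 1], [-0.62, -0.96, 0.1, 0, 0, -0.7, 1], [-0.62, -0.96, 0.1, 0, 0, -0.7, 1], [-0.62, -0.96, 0.1, 0, 0, -0.7, 1], [-0.62, -0.96, 0.1, 0, 0, -0.7, 1], [-0.62, -0.96, 0.1, 0, 0, -0.7, 1], [-0.62, -0.96, 0.1, 0, 0, -0.7, 1], [-0.62, -0.96, 0.1, 0, 0, -0.7, 1]]])

```text
clock: 14.35
position: [0.4699, 0.0548, 0.2662]
tool_rot: [-3.141, -0.001, 2.622]
force: [1.1, -0.3, 0.2]
grip_width: 0.0858
finger_force: 0.0
```

Call:
move_arm(plan=[[[-0.62, -0.96, 0.1, 0, 0, -0.7, 1], [-0.62, -0.96, 0.1, 0, 0, -0.7, 1], [-0.62, -0.96, 0.1, 0, 0, -0.7, 1], [-0.62, -0.96, 0.1, 0, 0, -0.7, 1], [-0.62, -0.96, 0.1, 0, 0, -0.7, 1], [-0.62, -0.96, 0.1, 0, 0, -0.7, 1], [-0.62, -0.96, 0.1, 0, 0, -0.7, 1], [-0.62, -0.96, 0.1, 0, 0, -0.7, 1], [-0.62, -0.96, 0.1, 0, 0, -0.7, 1], [0, 0, 0, 0, 0, 0, 1]]])

```text
clock: 15.35
position: [0.5389, -0.1369, 0.2476]
tool_rot: [-3.141, -0.001, -3.005]
force: [-0.3, -0.0, 0.5]
grip_width: 0.0853
finger_force: 0.0
```

```bash
python3 - <<'E'
from plan import *
from workcell import grab_frame
o=observe();f=grab_frame('wrist');t=(o['position'],o['tool_rot']);pickle.dump((f,t),open('w2.pkl','wb'))
cv2.imwrite('pics/w2.png',f['color'][:,:,::-1])
O=np.array([.511,-.1655,.092]);a=np.array([.689,.159,.707])
for s in(0,.014,.065,.106):print(s,proj(f,O+s*a,t))
print(cur(),o['qpos'],o['clock'])
E
```

```text
0 [285.4665 183.7311]
0.014 [285.9464 198.8448]
0.065 [287.9113 259.7939]
0.106 [289.784  316.5593]
[[-0.9909 -0.1346 -0.0016  0.5383]
 [-0.1346  0.9909 -0.0001 -0.1354]
 [ 0.0016  0.0001 -1.      0.2477]
 [ 0.      0.      0.      1.    ]] [ 0.0213  0.3982  0.1619  1.7726 -0.0742  0.9778  1.9198] 15.35
```

View pics/w2.png

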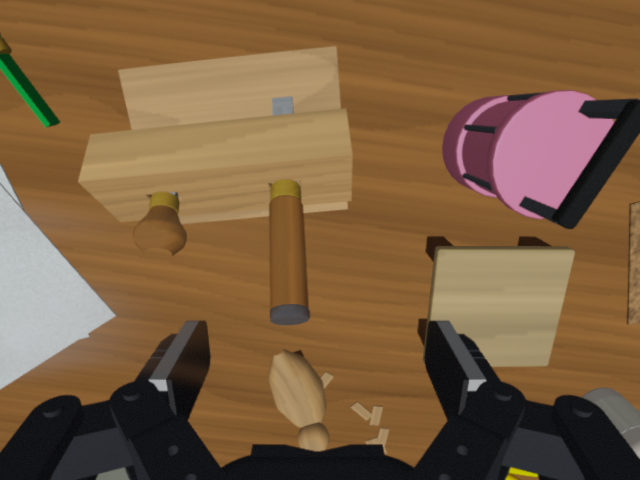

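```bash
python3 - <<'E'
from plan import *
T=cur();T1=mat([.5537,-.1556,.235],down(193));rows(T,T1,5)
E
```

```text
5 rows of [-0.12 -0.23  0.13  0.   -0.   -0.18] mid [ 0.5457 -0.1457  0.2413]
```

Call:
move_arm(plan=[[[-0.12, -0.23, 0.13, 0, 0, -0.18, 1], [-0.12, -0.23, 0.13, 0, 0, -0.18, 1], [-0.12, -0.23, 0.13, 0, 0, -0.18, 1], [-0.12, -0.23, 0.13, 0, 0, -0.18, 1], [-0.12, -0.23, 0.13, 0, 0, -0.18, 1], [0, 0, 0.7, 0, 0, 0, 1], [0, 0, 0.8, 0, 0, 0, 1], [0, 0, 0.8, 0, 0, 0, 1], [0, 0, 0.8, 0, 0, 0, 1], [0, 0, 0.8, 0, 0, 0, 1]]])

```text
clock: 16.4
position: [0.5546, -0.1546, 0.1569]
tool_rot: [-3.142, 0.0, -2.909]
force: [0.3, 0.5, 0.5]
grip_width: 0.0855
finger_force: 0.0
```

```bash
python3 - <<'E'
from plan import *
T=cur();o=observe();print(T[:3,3],np.degrees(o['tool_rot']),o['force'],o['qpos']);T1=mat([.5537,-.1556,.117],down(193));rows(T,T1,2)
E
```

```text
[ 0.5546 -0.1546  0.1569] [-179.9967    0.0042 -166.6863] [0.2817 0.5291 0.5072] [ 0.0807  0.538   0.1239  1.8079 -0.0883  0.801   2.052 ]
2 rows of [ 0.03 -0.02  1.   -0.    0.    0.03] mid [ 0.5542 -0.1551  0.137 ]
```

Call:
move_arm(plan=[[[0, -0.05, 0.8, 0, 0, 0.04, 1], [0, 0, 0.8, 0, 0, 0, 1], [0, 0, 0.3, 0, 0, 0, 1], [0, 0, 0, 0, 0, 0, 0], [0, 0, 0, 0, 0, 0, -0.3], [0, 0, 0, 0, 0, 0, -1], [0, 0, 0, 0, 0, 0, -1], [0, 0, 0, 0, 0, 0, -1], [0, 0, 0, 0, 0, 0, -1], [0, 0, 0, 0, 0, 0, -1]]], grip_force=100)

```text
clock: 17.4
position: [0.5553, -0.1557, 0.1204]
tool_rot: [-3.141, 0.001, -2.914]
force: [1.1, -1.1, 6.5]
grip_width: 0.0235
finger_force: 97.6
```

```bash
python3 - <<'E'
from plan import *
T=cur();o=observe();print(T[:3,3],np.degrees(o['tool_rot']),o['force'],o['moment'],o['grip_width'],o['finger_force'])
a=np.array([.689,.159,.707]);print(T[:3,:3].T@a)
E
```

```text
[ 0.5553 -0.1557  0.1204] [-179.9596    0.0795 -166.9791] [ 1.1455 -1.1397  6.5169] [-0.1432  0.0291  0.0453] 0.02352374064028097 97.64100551605225
[-0.7081 -0.0008 -0.706 ]
```

Call:
move_arm(plan=[[[0.04, 0, -0.04, 0, 0, 0, -1], [0, 0, 0, 0, 0, 0, -1], [-0.1, 0, -0.1, 0, 0, 0, -1], [-0.1, 0, -0.1, 0, 0, 0, -1], [-0.15, 0, -0.15, 0, 0, 0, -1], [-0.2, 0, -0.2, 0, 0, 0, -1], [-0.2, 0, -0.2, 0, 0, 0, -1], [-0.2, 0, -0.2, 0, 0, 0, -1], [-0.2, 0, -0.2, 0, 0, 0, -1], [-0.2, 0, -0.2, 0, 0, 0, -1]]])

```text
clock: 18.4
position: [0.5806, -0.1495, 0.1479]
tool_rot: [-3.142, -0.0, -2.914]
force: [-0.5, 0.1, -2.0]
grip_width: 0.0237
finger_force: 98.0
```

```bash
python3 - <<'E'
from plan import *
T=cur();o=observe();print(T[:3,3],np.degrees(o['tool_rot']),o['force'],o['moment'],o['grip_width'],o['finger_force'],o['qpos'])
E
```

```text
[ 0.5806 -0.1495  0.1479] [-179.9991   -0.0002 -166.9748] [-0.5213  0.0536 -1.9612] [ 0.0411 -0.0531 -0.0172] 0.023650505157599384 98.02090644836426 [ 0.0676  0.5837  0.1236  1.7505 -0.0937  0.8131  2.0335]
```

Call:
move_arm(plan=[[[-0.3, 0, -0.3, 0, 0, 0, -1], [-0.35, 0, -0.35, 0, 0, 0, -1], [-0.35, 0, -0.35, 0, 0, 0, -1], [-0.35, 0, -0.35, 0, 0, 0, -1], [-0.35, 0, -0.35, 0, 0, 0, -1], [-0.35, 0, -0.35, 0, 0, 0, -1], [-0.35, 0, -0.35, 0, 0, 0, -1], [-0.35, 0, -0.35, 0, 0, 0, -1], [-0.35, 0, -0.35, 0, 0, 0, -1], [-0.2, 0, -0.5, 0, 0, 0, -1]]])

```text
clock: 19.4
position: [0.645, -0.1344, 0.2198]
tool_rot: [3.141, -0.001, -2.914]
force: [0.3, 0.0, -1.3]
grip_width: 0.0237
finger_force: 98.0
```

```bash
python3 - <<'E'
from plan import *
from workcell import grab_frame
d={n:grab_frame(n) for n in('scene','side')};pickle.dump(d,open('f4.pkl','wb'))
a=cv2.resize(d['scene']['color'][180:360,200:400,::-1],(400,360));b=cv2.resize(d['side']['color'][170:350,240:440,::-1],(400,360))
cv2.imwrite('pics/s4.png',np.hstack([a,b]))
T=cur();o=observe();print(T,o['force'],o['moment'],o['grip_width'],o['qpos'],o['clock'])
E
```

```text
[[-0.9742 -0.2256  0.0019  0.6455]
 [-0.2256  0.9742 -0.0003 -0.1347]
 [-0.0018 -0.0007 -1.      0.2209]
 [ 0.      0.      0.      1.    ]] [-0.5517  0.82   -2.1439] [-0.0031 -0.1132  0.0007] 0.023770532054242177 [ 0.0275  0.5913  0.1386  1.5199 -0.0897  1.0347  1.9868] 19.5
```

View pics/s4.png

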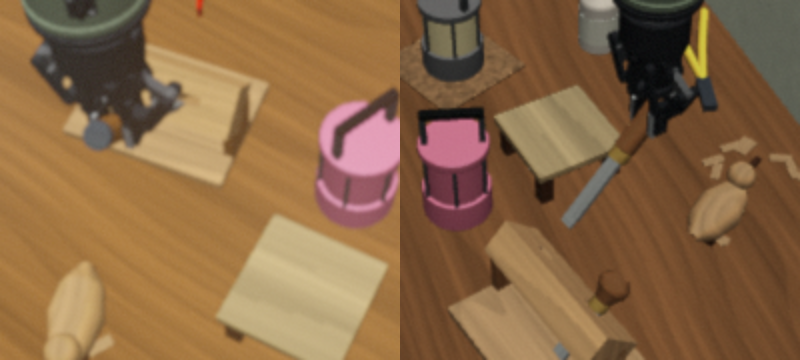

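```bash
cat > fin.py <<'E'
from plan import *
tt=np.array([.1136,0,.0946])
def final(phi,tip):
    p=np.radians(phi);a=np.array([np.cos(p),np.sin(p),0]);z=np.array([0,0,1.]);q=2**-.5
    Z=-q*a-q*z;X=-q*a+q*z;r=np.c_[X,np.cross(Z,X),Z];return mat(np.array(tip)-r@tt,r)
E
python3 - <<'E'
from fin import *
d=pickle.load(open('f4.pkl','rb'));T=cur();tip=(T@np.r_[tt,1])[:3];print('tip',tip,proj(d['side'],tip),'seen',(324.5,281))
T1=T.copy();T1[2,3]+=.06;rows(T,T1,4)
T2=mat([.66,0,.30],down(115));rows(T1,T2,16)
T3=final(-65,[.575,.195,.15]);print(T3);rows(T2,T3,12)
E
```

```text
tip [ 0.535  -0.1603  0.1261] [321.5694 281.5219] seen (324.5, 281)
4 rows of [-0.   -0.   -0.75  0.   -0.    0.  ] mid [ 0.6455 -0.1347  0.2509]
16 rows of [ 0.14  0.44 -0.06  0.    0.    0.81] mid [ 0.6289 -0.0648  0.2904]
[[-0.2988  0.9063 -0.2988  0.6372]
 [ 0.6409  0.4226  0.6409  0.0616]
 [ 0.7071  0.     -0.7071  0.1366]
 [ 0.      0.      0.      1.    ]]
12 rows of [0.02 0.02 0.75 0.   0.62 0.  ] mid [0.6555 0.0161 0.2118]
```

Call:
move_arm(plan=[[[0, 0, -0.5, 0, 0, 0, -1], [0, 0, -0.9, 0, 0, 0, -1], [0, 0, -0.9, 0, 0, 0, -1], [0, 0, -0.7, 0, 0, 0, -1], [0.14, 0.44, -0.06, 0, 0, 0.81, -1], [0.14, 0.44, -0.06, 0, 0, 0.81, -1], [0.14, 0.44, -0.06, 0, 0, 0.81, -1], [0.14, 0.44, -0.06, 0, 0, 0.81, -1], [0.14, 0.44, -0.06, 0, 0, 0.81, -1], [0.14, 0.44, -0.06, 0, 0, 0.81, -1]]])

```text
clock: 20.5
position: [0.6267, -0.0825, 0.2871]
tool_rot: [3.142, -0.0, 2.856]
force: [-0.1, -1.5, -1.7]
grip_width: 0.0235
finger_force: 98.2
```

Call:
move_arm(plan=[[[0.14, 0.44, -0.06, 0, 0, 0.81, -1], [0.14, 0.44, -0.06, 0, 0, 0.81, -1], [0.14, 0.44, -0.06, 0, 0, 0.81, -1], [0.14, 0.44, -0.06, 0, 0, 0.81, -1], [0.14, 0.44, -0.06, 0, 0, 0.81, -1], [0.14, 0.44, -0.06, 0, 0, 0.81, -1], [0.14, 0.44, -0.06, 0, 0, 0.81, -1], [0.14, 0.44, -0.06, 0, 0, 0.81, -1], [0.14, 0.44, -0.06, 0, 0, 0.81, -1], [0.14, 0.44, -0.06, 0, 0, 0.81, -1]]])

```text
clock: 21.5
position: [0.6582, 0.0017, 0.299]
tool_rot: [-3.141, -0.0, 2.008]
force: [0.2, -0.3, -2.5]
grip_width: 0.0234
finger_force: 98.0
```

```bash
python3 - <<'E'
from fin import *
T=cur();o=observe();print(T[:3,3],np.degrees(o['tool_rot']),o['force'],o['qpos']);T3=final(-65,[.575,.195,.15]);rows(T,T3,12)
Tr=T3.copy();Tr[2,3]+=.08;rows(T,Tr,10)
E
```

```text
[0.6582 0.0017 0.299 ] [-179.9885   -0.0137  115.0677] [ 0.1685 -0.3071 -2.5444] [-0.3746  0.5587  0.4573  1.4387 -0.2536  1.2031  0.5512]
12 rows of [ 0.01  0.03  0.75 -0.    0.62  0.  ] mid [0.6546 0.017  0.2115]
10 rows of [ 0.16  0.03  0.51 -0.    0.75  0.  ] mid [0.6512 0.0242 0.2515]
```

Call:
move_arm(plan=[[[0.16, 0.03, 0.51, 0, 0.75, 0, -1], [0.16, 0.03, 0.51, 0, 0.75, 0, -1], [0.16, 0.03, 0.51, 0, 0.75, 0, -1], [0.16, 0.03, 0.51, 0, 0.75, 0, -1], [0.16, 0.03, 0.51, 0, 0.75, 0, -1], [0.16, 0.03, 0.51, 0, 0.75, 0, -1], [0.16, 0.03, 0.51, 0, 0.75, 0, -1], [0.16, 0.03, 0.51, 0, 0.75, 0, -1], [0.16, 0.03, 0.51, 0, 0.75, 0, -1], [0.16, 0.03, 0.51, 0, 0.75, 0, -1]]])

```text
clock: 22.5
position: [0.6365, 0.0613, 0.2163]
tool_rot: [3.141, -0.788, 2.012]
force: [-0.3, 0.3, -1.9]
grip_width: 0.0232
finger_force: 98.2
```

```bash
python3 - <<'E'
from fin import *
T=cur();o=observe();print(T,o['force'],o['grip_width'],o['qpos'],'tip',T@np.r_[tt,1]);T3=final(-65,[.575,.195,.15]);rows(T,T3,8)
E
```

```text
[[-0.301   0.9044 -0.3023  0.6365]
 [ 0.6376  0.4266  0.6414  0.0613]
 [ 0.7091  0.0003 -0.7051  0.2163]
 [ 0.      0.      0.      1.    ]] [-0.2737  0.3395 -1.9301] 0.02324270162999706 [ 0.0302  0.8475  0.1687  1.3081 -0.7425  1.5565  0.8483] tip [0.5737 0.1944 0.2302 1.    ]
8 rows of [-0.35  0.01  0.35 -0.   -0.    0.  ] mid [0.6368 0.0615 0.1764]
```

Call:
move_arm(plan=[[[-0.2, 0, 0.2, 0, 0, 0, -1], [-0.35, 0, 0.35, 0, 0, 0, -1], [-0.35, 0, 0.35, 0, 0, 0, -1], [-0.35, 0, 0.35, 0, 0, 0, -1], [-0.35, 0, 0.35, 0, 0, 0, -1], [-0.35, 0, 0.35, 0, 0, 0, -1], [-0.35, 0, 0.35, 0, 0, 0, -1], [-0.35, 0, 0.35, 0, 0, 0, -1], [-0.1, 0, 0.1, 0, 0, 0, -1], [0, 0, 0, 0, 0, 0, -1]]])

```text
clock: 23.5
position: [0.6364, 0.0615, 0.1379]
tool_rot: [-3.141, -0.786, 2.011]
force: [-0.3, -0.4, -1.4]
grip_width: 0.0233
finger_force: 98.3
```

```bash
python3 - <<'E'
from fin import *
from workcell import grab_frame
d={n:grab_frame(n) for n in('scene','side')};pickle.dump(d,open('f5.pkl','wb'))
a=cv2.resize(d['scene']['color'][230:430,330:530,::-1],(400,400));b=cv2.resize(d['side']['color'][130:330,230:430,::-1],(400,400))
cv2.imwrite('pics/s5.png',np.hstack([a,b]))
T=cur();o=observe();tip=(T@np.r_[tt,1])[:3];print(T,o['force'],o['grip_width'],'tip',tip,[proj(d[n],tip) for n in d],o['clock'])
E
```

```text
[[-0.3021  0.9044 -0.3015  0.6367]
 [ 0.6395  0.4268  0.6394  0.0614]
 [ 0.7069  0.0004 -0.7073  0.1387]
 [ 0.      0.      0.      1.    ]] [ 1.2022 -0.505  -2.016 ] 0.02381582601762429 tip [0.5739 0.1945 0.1521] [array([432.5083, 327.9626]), array([286.4863, 176.7887])] 23.6
```

View pics/s5.png

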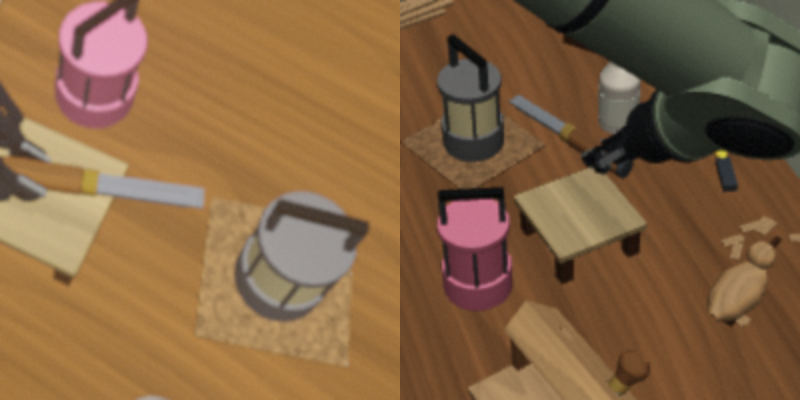

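```bash
python3 - <<'E'
from fin import *
d=pickle.load(open('f5.pkl','rb'));s,e=d['scene'],d['side']
t=tri(ray(s,(432,327.7)),ray(e,(286.7,179.5)));c=tri(ray(s,(375,320.5)),ray(e,(313.5,195.5)));print(t,c)
v=t[0]-c[0];print(np.degrees(np.arcsin(v[2]/np.linalg.norm(v))),np.linalg.norm(t[0]-[.5405,.289,.089]))
E
```

```text
(array([0.5722, 0.1924, 0.1457]), np.float64(0.0013984306206179919)) (array([0.6166, 0.1018, 0.1475]), np.float64(0.0012397833760536617))
-1.0244679460438806 0.11634597414288211
```

Level within about 1°, tip 0.116 m from the band, height 0.146 m. Handing in.

```bash
python3 -c "
from workcell import job_done;print(job_done())"
```

```text
the job is handed in; nothing more can be done
None
```

The lamp stands upright in the middle of the cork mat and has been let go. The chisel is held level (within about 1°) 14–15 cm above the bench, its tip about 12 cm from the middle of the lamp's bright band, and the job was handed in at about 24 s, with no verdict returned.

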